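# Scrape the walnut shells off the worktop into the sink caddy

### The arm

A 7-joint arm with a two-finger parallel gripper is mounted at the origin on a cart in front of the work surface, level with it; the furniture and walls round the work are solid. World frame = base frame: x ahead of the robot, y to its left, z up, the work surface at z = 0. Lengths are in m, angles in degrees, forces in N, time in s.
With the tool pointing down it reaches from about 0.425 to 1.025 m from the base axis. Payload 3.6 kg.
Tool frame: the origin (TCP) lies on the centre line of the jaws, within the pads' length; the fingertips stand 8 mm ahead of it and the grasp point (between the pads) lies 11 mm behind it; z points along the fingers, y is the line along which they close (so a half turn about z gives the same grasp; the last joint's range is limited). The gripper opens to 85 mm and grips with 20 to 120 N. Pads are 22 mm wide; open, the fingers measure 114 mm over their backs; the gripper's body (76 mm by 85 mm) begins 54 mm behind the grasp point. The pads swing forward as they close: fully open they stand 13 mm farther back than shut.
Start: joints at [-77.263, 33.873, 2.773, 92.16, -1.908, 54.013, -1.931], TCP at [0.225, 0.689, 0.212] pointing down, gripper open.
Joint ranges: [-153.93, 153.93], [-27.13, 128.08], [-72.61, 78.16], [10.71, 143.7], [-87.88, 267.88], [4.46, 118.87], [-176.78, 176.78]. Speed limits (degrees/s): [147.25, 147.25, 180, 180, 180, 180, 180].

### API

Orientations are given as [roll, pitch, yaw] about the fixed x, y, z axes, in that order (R = Rz(yaw) Ry(pitch) Rx(roll)).
In Python, from workcell import bot, vision gives the robot as it stands. The module is installed in compiled form; this text tells all that it offers.
- The arm moves only by the shell command python3 -m crank 'ROWS'. ROWS is JSON, a list of rows, each a list of 3 entries, a list of its own where there are three numbers: the shift along the world's x, y, z each as a share of 0.04 m, from -1 to 1, then the turn, a rotation vector about the world's x, y, z each as a share of 6 degrees, from -1 to 1, then the opening, from 0 (shut) to 1 (fully open). In form: [[[dx, dy, dz], [ax, ay, az], hand], ...]. A call has 1 to 5 rows; each row shifts and turns the commanded pose from where the row before left it; what a row does not reach is not made up. A row lasts 1/8 s, in which the tool goes at most 62.5 mm and 10.7 degrees, less where a joint would pass 70% of its speed; a pose out of reach is approached as far as the arm can. A call with a number of a shift or a turn outside -1 to 1 is refused whole. A call with a gripper value outside its range is refused whole. The fingers move at their own pace and stop on an object; the grip force is fixed at half the most. Time passes only in rows, so rows that do not move let the fingers close. It gives the time, the measured TCP pose, the force, the opening and the grip force at its end, in the units of the state.
- bot.observe(): the state, without advancing time (a new reading comes with each control period).
- vision.grab_frame(name): name is "scene" or "top" or "wrist"; returns a dict with "image" (420x560x3 uint8, red, green, blue), "camera_matrix" (3x3 intrinsics, pixels), "rvec" (rotation vector, rad) and "tvec" (3), from world to camera coordinates, as OpenCV has them; the wrist camera has in their place "hand_eye" (4x4, takes a point from camera to tool coordinates, whose origin is the TCP and whose axes are the flange's). Camera axes: x right, y down, z forward; pixel columns grow to the right and rows downward; lengths in m; the calibration is good to about 2 mm. A picture is of the moment at which its call begins: read the wrist's pose just before it. There is no depth.
- bot.finish_job(): hands the job in; it is judged then, once.
The state is a dict: "t": time; "joint_positions": joint angles; "qvel": joint speeds; "tau": joint torques, N m; "position": TCP position; "tcp_rot": TCP orientation; "ft_force": force on the tool from outside, world axes, zero at the start; "moment": the same for the moment, N m; "gripper_width": opening from 0.0 (shut) to 1.0 (fully open); "gripper_force": force on a finger pad.
Only numpy, scipy, OpenCV 4.12 (cv2) and the standard library are available. Lean on these libraries where they do the work, as an engineer would, in place of code of your own. Each camera call takes 0.05 s, during which the arm holds its last target. There are 200 camera calls.

### The job

Take the bench scraper from its sloping rest, use its blade to push the three half walnut shells off the worktop, over the sink's left edge, into the white scraps caddy that stands in the sink, and then put the scraper back on its rest the way it was. Do not touch the shells with the gripper or the arm, and leave the other things on the worktop where they stand.

Things in the scene. Friction and masses are not known exactly. Their poses are not given: they have to be found in the camera images.
- scraper: bench scraper, same front and back: steel blade 120 mm wide, 70 long, 4 thick; wooden bar handle 120 wide, 28 high, 20 thick on its upper edge; 94 mm over all, 0.16 kg. Origin: middle of the blade's free edge; z up the blade to the handle, y along the edge, x across the thickness. Grip the handle across its 20 mm, in line with the blade. It starts on the rest, leaning 30 degrees to the left, towards the sink
- scraper_grip (a point): centre of the scraper's handle, 80 mm up z from the middle of the blade's edge
- rest: fixed light-wood rest on the worktop right of the sink: base 95 x 150 x 10 mm, a ledge, two sloping arms under the blade. Origin under the base's centre; z up, y along the ledge; the slope rises along (-0.5, 0, 0.866). Arms: 8 mm thick, 14 wide, centred 45 mm either side of the middle, 62 mm up the slope; between them the fingers have room below the handle
- rest_seat (a point): where the middle of the blade's edge stands on the ledge: (15, 0, 22) mm in the rest's frame. The scraper's x, y, z then lie along (0.866, 0, 0.5), (0, 1, 0), (-0.5, 0, 0.866) of the rest, or half turned about its z. The blade has 9 mm of play to a 12 mm high lip on its upper side, and 7 mm to a 21 mm high cheek at each end
- rest_top (a point): where the centre of the handle is when the scraper stands on the rest: 80 mm up the slope from rest_seat. On the way between rest and shells the tap's spout hangs over the sink at x = 0.72, y = -0.02, from 0.20 m up, and wall cabinets over x > 0.58 from 0.6 m up: pass well in front of them
- shell_1: half walnut shell, brown, a ribbed dome 31 mm across and 15 mm high, lying cut face down on the worktop to the left of the sink (about 12 g; it slides when pushed); origin at the centre of its flat underside
- shell_2: half walnut shell, brown, a ribbed dome 33 mm across and 15 mm high, lying cut face down on the worktop to the left of the sink (about 12 g; it slides when pushed); origin at the centre of its flat underside
- shell_3: half walnut shell, brown, a ribbed dome 35 mm across and 15 mm high, lying cut face down on the worktop to the left of the sink (about 12 g; it slides when pushed); origin at the centre of its flat underside
- caddy_mouth (a point): centre of the open top of the white caddy, fixed in the sink against its left wall. Inside its 3 mm walls it is 154 mm along world x, 106 along y, 97 deep; rim 20 mm below the worktop. The worktop (z = 0) ends in a straight edge at y = 0.159 where x > 0.515, 7 mm left of the caddy; for x < 0.515 it fills the sink's corner as far as y = 0.127. A shell fallen beside the caddy is lost
- mug: bystander on the worktop, to be left alone: tall white mug with grey dots; origin under its foot
- glass: bystander on the worktop, to be left alone: small clear glass, 51 mm wide, 60 mm high; origin under its foot
- espresso_cup: bystander on the worktop, to be left alone: dark and cream espresso cup, 53 mm high; origin under its foot
- garlic: bystander on the worktop, to be left alone: garlic bulb, 55 mm; origin under its foot
- tin: bystander on the worktop, to be left alone: food tin, 57 mm wide, 72 mm high; origin under its foot
- capsule: bystander on the worktop, to be left alone: silver-grey coffee capsule, 37 mm wide, 29 mm high; origin under its foot

How it is judged:
By the outcome, as a careful person would: the job done as asked, in the order asked, and still so for the second after the job is handed in, with the robot touching nothing.
It also fails if it takes over 69 s, if anything falls off the work surface, if the arm or the gripper's body presses on something with over 40 N, if the wrist force passes 120 N, or if a joint passes its speed limit or range.

## Working session

There is one attempt and no reset: what is moved stays moved. The work goes in short steps, Python scripts to look and compute and a shell command to move; the robot and the scene stay as the last step left them, time stands still between calls to the robot, and variables do not carry over. Pictures are saved under pics/ and viewed, at most 10 in all, crops included, and the job is handed in when it is done.

```bash
mkdir -p pics
cat > h.py <<'E'
import numpy as np, cv2, json
from workcell import bot, vision
from scipy.spatial.transform import Rotation as R
def cam(n):
    s=bot.observe(); f=vision.grab_frame(n); K=np.array(f["camera_matrix"])
    if n=="wrist":
        T=np.eye(4); T[:3,:3]=R.from_euler('xyz',s["tcp_rot"],degrees=True).as_matrix(); T[:3,3]=s["position"]
        M=T@np.array(f["hand_eye"])
    else:
        M=np.eye(4); M[:3,:3]=cv2.Rodrigues(np.array(f["rvec"],float))[0].T; M[:3,3]=-M[:3,:3]@np.array(f["tvec"],float).ravel()
    return f["image"],K,M
def ray(K,M,u,v):
    d=M[:3,:3]@np.linalg.inv(K)@[u,v,1.]; return M[:3,3],d
def onz(K,M,u,v,z=0.):
    o,d=ray(K,M,u,v); return o+d*(z-o[2])/d[2]
def proj(K,M,p):
    q=K@(M[:3,:3].T@(np.asarray(p)-M[:3,3])); return q[:2]/q[2]
def save(im,name): cv2.imwrite("pics/"+name,cv2.cvtColor(im,cv2.COLOR_RGB2BGR))
E
python3 - <<'E'
from h import *
print(bot.observe())
for n in("scene","top"):
    im,K,M=cam(n); save(im,n+"1.png"); print(n,K.tolist(),M.round(3).tolist())
    np.savez(n+"1.npz",im=im,K=K,M=M)
E
```

```text
{'t': 0.0, 'joint_positions': array([-77.26624762,  33.92738196,   2.76769728,  92.23813299,
        -1.90657004,  54.01172924,  -1.93181792]), 'qvel': array([-0.01435387,  0.03256805, -0.07019881,  0.07468537, -0.0780622 ,
        0.05320176, -0.0888427 ]), 'tau': array([-1.84310043e-04, -5.48708117e+01,  1.54699221e+00, -1.98119545e+01,
        9.49317589e-03,  8.83349741e-03, -1.92064664e-05]), 'position': array([0.22486254, 0.68831514, 0.21110905]), 'tcp_rot': array([-1.79869134e+02,  8.76002217e-03,  1.61913256e+02]), 'ft_force': array([-0.1007395 , -0.82468891, -0.37693226]), 'moment': array([ 0.06695871, -0.03590946,  0.00734625]), 'gripper_force': 0.0, 'gripper_width': 1.0004984330631623}
scene [[400.0737422588224, 0.0, 281.1123461403088], [0.0, 400.0737422588224, 201.57949019317024], [0.0, 0.0, 1.0]] [[0.798, -0.346, 0.494, -0.075], [-0.603, -0.451, 0.658, -0.914], [-0.005, -0.823, -0.568, 0.832], [0.0, 0.0, 0.0, 1.0]]
top [[429.1657329666502, 0.0, 281.6448107148563], [0.0, 429.1657329666502, 213.07752896616867], [0.0, 0.0, 1.0]] [[0.027, -0.988, 0.154, 0.36], [-1.0, -0.025, 0.017, -0.04], [-0.013, -0.155, -0.988, 1.459], [0.0, 0.0, 0.0, 1.0]]
```

View pics/top1.png

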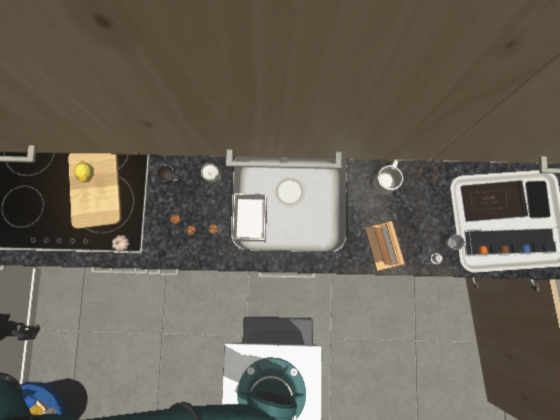

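View pics/scene1.png

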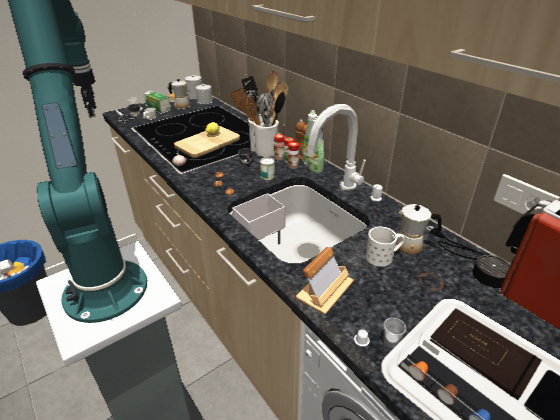

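The top view shows the shells at (175,218), (191,230) and (213,229), the caddy at (250,217) and the rest with the scraper at (384,246). The tin is at (210,172), the espresso cup at (167,172) and the garlic at (120,242). Next I'll measure these.

Run:
```python
from h import *
d=np.load("top1.npz"); im,K,M=d["im"],d["K"],d["M"]
hsv=cv2.cvtColor(im,cv2.COLOR_RGB2HSV)
m=cv2.inRange(hsv,(3,90,60),(18,255,255)); m[:, :155]=0; m[:,235:]=0; m[:200]=0; m[245:]=0
for c in cv2.findContours(m,cv2.RETR_EXTERNAL,cv2.CHAIN_APPROX_NONE)[0]:
    if cv2.contourArea(c)>15:
        (u,v),r=cv2.minEnclosingCircle(c); print("shell",u,v,r,onz(K,M,u,v,.006).round(3))
for n,u,v,z in[("tin",210,172,.072),("esp",167,172,.05),("garlic",120,242,.03),("mug",388,180,.1),("glass",456,242,.05),("cap",436,259,.02),("caddyTL",235,195,-.02),("caddyTR",267,195,-.02),("caddyBL",231,241,-.02),("caddyBR",265,241,-.02)]:
    print(n,onz(K,M,u,v,z).round(3))
a=cv2.resize(im[210:282,340:430],None,fx=6,fy=6,interpolation=cv2.INTER_CUBIC)
b=im[190:260,150:280]; b=cv2.resize(b,None,fx=4,fy=4,interpolation=cv2.INTER_CUBIC)
d=np.load("scene1.npz"); c=cv2.resize(d["im"][235:315,290:360],None,fx=5,fy=5,interpolation=cv2.INTER_CUBIC)
out=np.zeros((600,800,3),np.uint8); out[:432*4//5,:540*4//5]=cv2.resize(a,(432,345)); out[:400,440:790]=c; 
save(out,"crop1.png")
```

```text
shell 190.57142639160156 229.7142791748047 4.748897552490234 [0.522 0.294 0.006]
shell 212.89535522460938 228.4534912109375 4.925860404968262 [0.528 0.218 0.006]
shell 174.7857208251953 218.7857208251953 5.27325439453125 [0.558 0.351 0.006]
tin [0.709 0.226 0.072]
esp [0.711 0.376 0.05 ]
garlic [0.472 0.523 0.03 ]
mug [ 0.689 -0.358  0.1  ]
glass [ 0.498 -0.589  0.05 ]
cap [ 0.443 -0.533  0.02 ]
caddyTL [ 0.651  0.151 -0.02 ]
caddyTR [ 0.654  0.038 -0.02 ]
caddyBL [ 0.489  0.158 -0.02 ]
caddyBR [ 0.492  0.04  -0.02 ]
```

View pics/crop1.png

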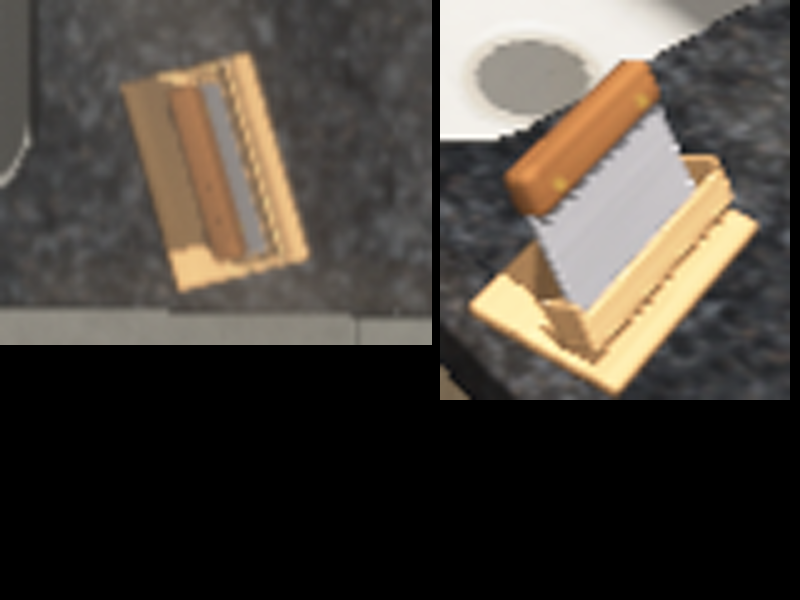

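The crop shows the base corners of the rest at about (122,86), (250,53), (309,260) and (179,291) at 4.8x. The handle leans left, as described.

```bash
cat >> h.py <<'E'
def plan(P,Rm):
    """print shift/turn still needed to reach TCP pose P,Rm, in row units"""
    s=bot.observe(); R0=R.from_euler('xyz',s["tcp_rot"],degrees=True)
    print("t",s["t"],"pos",s["position"].round(4),"F",s["ft_force"].round(1),"w",round(s["gripper_width"],3))
    print("shift units",((P-s["position"])/.04).round(2),"turn units",(np.degrees((R.from_matrix(Rm)*R0.inv()).as_rotvec())/6).round(2))
def restpose(c,psi):
    """psi: rest yaw deg. returns dict"""
    Rr=R.from_euler('z',psi,degrees=True).as_matrix(); c=np.array([c[0],c[1],0.])
    Rs=Rr@np.array([[.866,0,-.5],[0,1,0],[.5,0,.866]])
    seat=c+Rr@[.015,0,.022]; top=seat+.08*Rs[:,2]
    return Rr,Rs,seat,top
E
python3 - <<'E'
from h import *
d=np.load("top1.npz"); K,M=d["K"],d["M"]
p=np.array([onz(K,M,340+x/4.8,210+y/4.8,.01) for x,y in[(122,86),(250,53),(309,260),(179,291)]])[:,:2]
print(p.round(4)); print("sides",[np.linalg.norm(p[i]-p[(i+1)%4]).round(3) for i in range(4)])
c=p.mean(0); y=(p[0]+p[1]-p[2]-p[3]); psi=np.degrees(np.arctan2(y[1],y[0]))-90
x=(p[1]+p[2]-p[0]-p[3]); print(c,psi,np.degrees(np.arctan2(x[1],x[0])))
Rr,Rs,seat,top=restpose(c,psi); print("top",top,"seat",seat)
for sg in(1,-1):
    Rm=np.c_[np.cross(sg*Rs[:,0],-Rs[:,2]),sg*Rs[:,0],-Rs[:,2]]; print(Rm.round(2).tolist())
    plan(top-.08*Rm[:,2],Rm)
E
```

```text
[[ 0.5424 -0.301 ]
 [ 0.5682 -0.3914]
 [ 0.4236 -0.4305]
 [ 0.3998 -0.3401]]
sides [np.float64(0.094), np.float64(0.15), np.float64(0.094), np.float64(0.148)]
[ 0.48351475 -0.36574821] -74.78039919965977 -74.65861603044156
top [ 0.47695177 -0.34162505  0.09128   ] seat [ 0.48745254 -0.38022212  0.022     ]
[[0.96, 0.23, 0.13], [0.26, -0.84, -0.48], [0.0, 0.5, -0.87]]
t 0.1 pos [0.2249 0.6884 0.2112] F [ 0.4 -0.6  0.1] w 0.998
shift units [  6.04 -24.79  -1.27] turn units [ -0.17  -6.66 -23.73]
[[-0.96, -0.23, 0.13], [-0.26, 0.84, -0.48], [-0.0, -0.5, -0.87]]
t 0.1 pos [0.2249 0.6884 0.2112] F [ 0.4 -0.6  0.1] w 0.998
shift units [  6.04 -24.79  -1.27] turn units [-5.05  0.13  5.42]
```

```bash
python3 -m crank '[[[0.9,-0.8,0.3],[0,-0.25,-0.88],0.7],[[0.9,-0.8,0.3],[0,-0.25,-0.88],0.7],[[0.9,-0.8,0.3],[0,-0.25,-0.88],0.7],[[0.9,-0.8,0.3],[0,-0.25,-0.88],0.7]]'
python3 -m crank '[[[0.9,-0.8,0.3],[0,-0.25,-0.88],0.7],[[0.9,-0.8,0.3],[0,-0.25,-0.88],0.7],[[0.9,-0.8,0.3],[0,-0.25,-0.88],0.7],[[0.9,-0.8,0.3],[0,-0.25,-0.88],0.7]]'
python3 -c "
from h import *
s=bot.observe();print(s['joint_positions'].round(1),s['qvel'].round(0))
Rr,Rs,seat,top=restpose([.4835,-.3657],-74.7)
Rm=np.c_[np.cross(Rs[:,0],-Rs[:,2]),Rs[:,0],-Rs[:,2]]; plan(top-.08*Rm[:,2],Rm)"
```

```text
t: 0.6
position: [0.37, 0.5596, 0.2602]
tcp_rot: [177.2, 5.3, 140.5]
ft_force: [0.4, 0.8, -0.2]
gripper_width: 0.697
gripper_force: 0.0
t: 1.1
position: [0.5138, 0.4318, 0.3082]
tcp_rot: [172.5, 9.1, 118.8]
ft_force: [-0.4, 0.0, -1.0]
gripper_width: 0.703
gripper_force: 0.0
[-65.   24.   22.2  98.9   2.4  53.9 -16.9] [ 15.  -2.  19.  -6.   3.   4. -12.]
t 1.1 pos [0.5138 0.4318 0.3082] F [-0.4  0.  -1. ] w 0.703
shift units [ -1.19 -18.37  -3.69] turn units [ -0.1   -4.61 -16.66]
```

```bash
python3 -m crank '[[[-0.06,-0.97,0],[0,-0.24,-0.88],0.7],[[-0.06,-0.97,0],[0,-0.24,-0.88],0.7],[[-0.06,-0.97,0],[0,-0.24,-0.88],0.7],[[-0.06,-0.97,0],[0,-0.24,-0.88],0.7],[[-0.06,-0.97,0],[0,-0.24,-0.88],0.7]]'
python3 -m crank '[[[-0.06,-0.97,0],[0,-0.24,-0.88],0.7],[[-0.06,-0.97,0],[0,-0.24,-0.88],0.7],[[-0.06,-0.97,0],[0,-0.24,-0.88],0.7],[[-0.06,-0.97,0],[0,-0.24,-0.88],0.7],[[-0.06,-0.97,0],[0,-0.24,-0.88],0.7]]'
python3 -m crank '[[[-0.06,-0.97,-0.2],[0,-0.24,-0.88],0.7],[[-0.06,-0.97,-0.2],[0,-0.24,-0.88],0.7],[[-0.06,-0.97,-0.2],[0,-0.24,-0.88],0.7],[[-0.06,-0.97,-0.2],[0,-0.24,-0.88],0.7]]'
python3 -c "
from h import *
s=bot.observe();print(s['joint_positions'].round(1),s['qvel'].round(0))
Rr,Rs,seat,top=restpose([.4835,-.3657],-74.7)
Rm=np.c_[np.cross(Rs[:,0],-Rs[:,2]),Rs[:,0],-Rs[:,2]]; plan(top-.08*Rm[:,2],Rm)"
```

```text
t: 1.72
position: [0.5006, 0.2377, 0.3079]
tcp_rot: [165.5, 10.9, 91.1]
ft_force: [1.0, 0.4, 1.0]
gripper_width: 0.704
gripper_force: 0.0
t: 2.35
position: [0.4885, 0.0439, 0.308]
tcp_rot: [158.4, 9.4, 63.4]
ft_force: [-0.7, 0.3, 0.2]
gripper_width: 0.701
gripper_force: 0.0
t: 2.85
position: [0.4791, -0.111, 0.2759]
tcp_rot: [153.8, 5.8, 41.7]
ft_force: [-0.8, 0.7, 0.6]
gripper_width: 0.698
gripper_force: 0.0
[-57.1  13.   57.8 130.9  24.3  31.1 -67.9] [ 32.  14.  13.   6.  -6. -26.  -3.]
t 2.85 pos [ 0.4791 -0.111   0.2759] F [-0.8  0.7  0.6] w 0.698
shift units [-0.32 -4.8  -2.88] turn units [-0.1  -1.17 -4.36]
```

```bash
python3 -m crank '[[[-0.06,-0.96,-0.4],[0,-0.24,-0.88],0.7],[[-0.06,-0.96,-0.5],[0,-0.24,-0.88],0.7],[[-0.06,-0.96,-0.6],[0,-0.24,-0.88],0.7],[[-0.06,-0.96,-0.6],[0,-0.24,-0.88],0.7],[[-0.06,-0.96,-0.6],[0,-0.2,-0.84],0.7]]'
python3 -c "
from h import *
s=bot.observe();print(s['joint_positions'].round(1),s['qvel'].round(0))
Rr,Rs,seat,top=restpose([.4835,-.3657],-74.7)
Rm=np.c_[np.cross(Rs[:,0],-Rs[:,2]),Rs[:,0],-Rs[:,2]]; plan(top-.08*Rm[:,2],Rm)
im,K,M=cam('wrist')
save(im,'w1.png'); np.savez('w1.npz',im=im,K=K,M=M)
print([proj(K,M,top+a*Rs[:,1]+b*Rs[:,0]+.014*Rs[:,2]).round(0).tolist() for a in(-.06,.06) for b in(-.01,.01)], [proj(K,M,seat+a*Rs[:,1]).round(0).tolist() for a in(-.06,.06)])
"
```

```text
t: 3.48
position: [0.4674, -0.3029, 0.1671]
tcp_rot: [150.5, -0.2, 15.4]
ft_force: [0.4, 0.5, -0.2]
gripper_width: 0.701
gripper_force: 0.0
[-21.3  30.8  47.9 132.4  11.4   8.3 -67. ] [ 58.  28. -25.  -6. -18. -28.  -4.]
t 3.475 pos [ 0.4674 -0.3029  0.1671] F [ 0.4  0.5 -0.2] w 0.701
shift units [-0.03 -0.   -0.16] turn units [-0.09  0.   -0.01]
[[265.0, 279.0], [287.0, 279.0], [262.0, 145.0], [288.0, 145.0]] [[277.0, 239.0], [277.0, 138.0]]
```

View pics/w1.png

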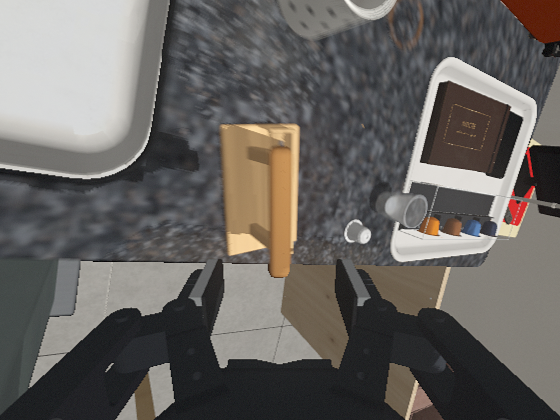

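The wrist view shows the handle running from (271–290,147) to (270–289,277), about 4 px right of the prediction, and clear of obstacles. I'll measure that offset.

```bash
python3 -c "
from h import *
d=np.load('w1.npz'); im,K,M=d['im'],d['K'],d['M']
Rr,Rs,seat,top=restpose([.4835,-.3657],-74.7)
hsv=cv2.cvtColor(im,cv2.COLOR_RGB2HSV)
m=cv2.inRange(hsv,(5,130,70),(18,255,255)); m[:, :240]=0;m[:,320:]=0;m[:130]=0;m[290:]=0
c=max(cv2.findContours(m,cv2.RETR_EXTERNAL,cv2.CHAIN_APPROX_NONE)[0],key=cv2.contourArea)
r=cv2.minAreaRect(c);print(r)
n=Rs[:,2];o=top+.014*n
b=cv2.boxPoints(r)
for u,v in list(b)+[r[0]]:
  s,dd=ray(K,M,u,v); p=s+dd*(n@(o-s))/(n@dd); print(u,v,((p-top)@Rs*1000).round(1))
"
```

```text
((279.0, 211.5), (131.0, 22.0), 90.0)
268.0 146.0 [-5.6 59.2 14. ]
290.0 146.0 [11.8 59.3 14. ]
290.0 277.0 [ 13.1 -57.8  14. ]
268.0 277.0 [ -6.9 -57.8  14. ]
279.0 211.5 [ 3.1  5.  14. ]
```

```bash
python3 -c "
from h import *
Rr,Rs,seat,top=restpose([.4835,-.3657],-74.7)
Rm=np.c_[np.cross(Rs[:,0],-Rs[:,2]),Rs[:,0],-Rs[:,2]]; C=top+.003*Rs[:,0]+.0007*Rs[:,1]
plan(C-.06*Rm[:,2],Rm);plan(C+.011*Rm[:,2],Rm); print(Rs.round(3).tolist(), C)"
```

```text
t 3.525 pos [ 0.4651 -0.3078  0.1662] F [ 0.2 -3.4 -0.9] w 0.7
shift units [ 0.13 -0.18 -0.54] turn units [-0.06 -0.02  0.08]
t 3.525 pos [ 0.4651 -0.3078  0.1662] F [ 0.2 -3.4 -0.9] w 0.7
shift units [ 0.37 -1.03 -2.07] turn units [-0.06 -0.02  0.08]
[[0.229, 0.965, -0.132], [-0.835, 0.264, 0.482], [0.5, 0.0, 0.866]] [ 0.47826391 -0.34390727  0.09278   ]
```

```bash
python3 -m crank '[[[0.06,-0.09,-0.27],[-0.05,0,0.05],0.7],[[0.06,-0.09,-0.27],[0,0,0],0.7],[[0,0,0],[0,0,0],0.7],[[0,0,0],[0,0,0],0.7]]'
python3 -c "
from h import *
Rr,Rs,seat,top=restpose([.4835,-.3657],-74.7)
Rm=np.c_[np.cross(Rs[:,0],-Rs[:,2]),Rs[:,0],-Rs[:,2]]; C=top+.003*Rs[:,0]+.0007*Rs[:,1]
plan(C-.06*Rm[:,2],Rm);plan(C+.011*Rm[:,2],Rm);print(bot.observe()['joint_positions'].round(1))
d=cam('wrist');im,K,M=d
hsv=cv2.cvtColor(im,cv2.COLOR_RGB2HSV)
m=cv2.inRange(hsv,(5,130,70),(18,255,255)); m[:, :230]=0;m[:,330:]=0
c=max(cv2.findContours(m,cv2.RETR_EXTERNAL,cv2.CHAIN_APPROX_NONE)[0],key=cv2.contourArea)
r=cv2.minAreaRect(c);print(r)
n=Rs[:,2];o=top+.014*n
for u,v in list(cv2.boxPoints(r)):
  s,dd=ray(K,M,u,v); p=s+dd*(n@(o-s))/(n@dd); print(u,v,((p-top)@Rs*1000).round(1))
"
```

```text
t: 4.03
position: [0.4729, -0.3083, 0.1469]
tcp_rot: [150.2, -0.1, 15.9]
ft_force: [0.6, -0.4, 0.5]
gripper_width: 0.702
gripper_force: 0.0
t 4.025 pos [ 0.4729 -0.3083  0.1469] F [ 0.6 -0.4  0.5] w 0.702
shift units [-0.06 -0.17 -0.05] turn units [-0.04  0.01 -0.1 ]
t 4.025 pos [ 0.4729 -0.3083  0.1469] F [ 0.6 -0.4  0.5] w 0.702
shift units [ 0.17 -1.02 -1.59] turn units [-0.04  0.01 -0.1 ]
[-19.1  33.4  45.9 132.6  11.6   5.2 -67.6]
((283.0, 223.0), (142.0, 24.0), 90.0)
271.0 152.0 [-7.  60.7 14. ]
295.0 152.0 [10.4 60.9 14. ]
295.0 294.0 [ 13.3 -57.6  14. ]
271.0 294.0 [ -7.  -57.9  14. ]
```

```bash
python3 -m crank '[[[0.02,-0.3,-0.4],[0,0,-0.05],0.7],[[0.02,-0.3,-0.4],[0,0,-0.05],0.7],[[0,0,0],[0,0,0],0.7],[[0,0,0],[0,0,0],0.7]]'
python3 -c "
from h import *
Rr,Rs,seat,top=restpose([.4835,-.3657],-74.7)
Rm=np.c_[np.cross(Rs[:,0],-Rs[:,2]),Rs[:,0],-Rs[:,2]]; C=top+.003*Rs[:,0]+.0007*Rs[:,1]
plan(C+.011*Rm[:,2],Rm);print(bot.observe()['joint_positions'].round(1))
"
```

```text
t: 4.58
position: [0.473, -0.3236, 0.1303]
tcp_rot: [150.2, 0.2, 15.3]
ft_force: [-0.5, -0.5, -0.1]
gripper_width: 0.697
gripper_force: 0.0
t 4.575 pos [ 0.473  -0.3236  0.1303] F [-0.5 -0.5 -0.1] w 0.697
shift units [ 0.17 -0.64 -1.18] turn units [-0.02 -0.05  0.01]
[-13.8  34.2  40.6 132.1  42.8   4.6 -98.6]
```

Joint 6 is at its lower limit. The pads can pivot in the blade's plane without losing flush contact, so I'll back off, lean the tool 12° about the pad normal and approach again.

```bash
python3 -m crank '[[[-0.05,0.3,0.4],[-0.12,0.42,-0.25],0.7],[[-0.05,0.3,0.4],[-0.12,0.42,-0.25],0.7],[[0,0,0],[-0.11,0.42,-0.25],0.7],[[0,0,0],[-0.11,0.42,-0.25],0.7],[[0,0,0],[0,0,0],0.7]]'
cat >> h.py <<'E'
Rr,Rs,seat,top=restpose([.4835,-.3657],-74.7)
C=top+.003*Rs[:,0]+.0007*Rs[:,1]
LEAN=12
Rg=np.c_[np.cross(Rs[:,0],-Rs[:,2]),Rs[:,0],-Rs[:,2]]@R.from_euler('y',-LEAN,degrees=True).as_matrix()
E
python3 -c "
from h import *
plan(C-.06*Rg[:,2],Rg);plan(C+.011*Rg[:,2],Rg);print(bot.observe()['joint_positions'].round(1))
"
```

```text
t: 5.2
position: [0.4703, -0.2989, 0.1619]
tcp_rot: [149.7, 10.6, 9.3]
ft_force: [-0.5, 0.0, 0.7]
gripper_width: 0.699
gripper_force: 0.0
t 5.2 pos [ 0.4703 -0.2989  0.1619] F [-0.5  0.   0.7] w 0.699
shift units [ 0.31 -0.33 -0.46] turn units [-0.03 -0.05 -0.01]
t 5.2 pos [ 0.4703 -0.2989  0.1619] F [-0.5  0.   0.7] w 0.699
shift units [ 0.18 -1.27 -1.96] turn units [-0.03 -0.05 -0.01]
[-13.4  30.9  31.1 125.1  35.3  29.3 -95.5]
```

```bash
python3 -m crank '[[[0.31,-0.33,-0.46],[-0.03,-0.05,0],0.7],[[0,0,0],[0,0,0],0.7],[[-0.06,-0.47,-0.75],[0,0,0],0.7],[[0,0,0],[0,0,0],0.7],[[0,0,0],[0,0,0],0.7]]'
python3 -c "
from h import *
plan(C+.011*Rg[:,2],Rg);print(bot.observe()['joint_positions'].round(1))
"
```

```text
t: 5.82
position: [0.4784, -0.3315, 0.1142]
tcp_rot: [149.4, 10.5, 9.1]
ft_force: [0.1, 0.3, 0.5]
gripper_width: 0.7
gripper_force: 0.0
t 5.825 pos [ 0.4784 -0.3315  0.1142] F [0.1 0.3 0.5] w 0.7
shift units [-0.02 -0.45 -0.77] turn units [ 0.01 -0.01  0.01]
[-10.1  37.4  32.  124.5  37.1  22.1 -97. ]
```

```bash
python3 -m crank '[[[-0.01,-0.22,-0.38],[0,0,0],0.7],[[-0.01,-0.23,-0.38],[0,0,0],0.7],[[0,0,0],[0,0,0],0.7],[[0,0,0],[0,0,0],0.7]]'
python3 -c "
from h import *
plan(C+.011*Rg[:,2],Rg)
im,K,M=cam('wrist');save(im,'w2.png')"
python3 -m crank '[[[0,0,0],[0,0,0],0],[[0,0,0],[0,0,0],0],[[0,0,0],[0,0,0],0],[[0,0,0],[0,0,0],0]]'
```

```text
t: 6.32
position: [0.4785, -0.3495, 0.084]
tcp_rot: [149.4, 10.4, 9.2]
ft_force: [0.2, 0.6, 0.3]
gripper_width: 0.7
gripper_force: 0.0
t 6.325 pos [ 0.4785 -0.3495  0.084 ] F [0.2 0.6 0.3] w 0.7
shift units [-0.03 -0.01 -0.01] turn units [ 0.01 -0.    0.  ]
t: 6.88
position: [0.4782, -0.3495, 0.0836]
tcp_rot: [149.4, 10.4, 9.2]
ft_force: [-1.0, 3.0, 5.6]
gripper_width: 0.207
gripper_force: 58.5
```

View pics/w2.png

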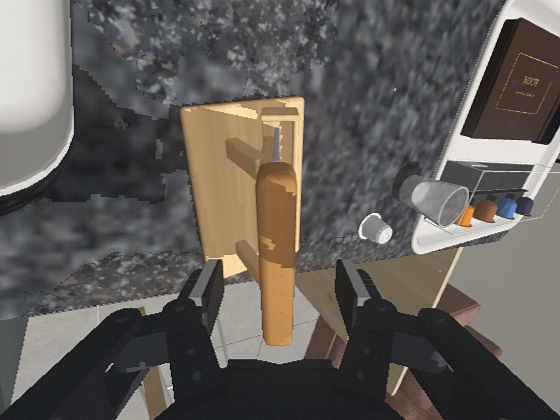

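Handle gripped (width 0.207, 58 N), standing in the middle of the fingers. I'll record the grip pose and lift along the slope.

```bash
python3 - <<'E'
from h import *
s=bot.observe(); np.savez("grip.npz",p=s["position"],e=s["tcp_rot"]); print(s["position"],s["tcp_rot"],s["ft_force"])
open("h.py","a").write('''
g=np.load("grip.npz") if __import__("os").path.exists("grip.npz") else None
Gp=g["p"]; GR=R.from_euler('xyz',g["e"],degrees=True).as_matrix()
TR=GR.T@Rs; Te=GR.T@(C-.08*Rs[:,2]-Gp)     # scraper in tool
def tool_for(edge,RS):
    Rm=RS@TR.T; return np.asarray(edge)-Rm@Te,Rm
def edge_now():
    s=bot.observe(); Rm=R.from_euler('xyz',s["tcp_rot"],degrees=True).as_matrix(); return s["position"]+Rm@Te, Rm@TR
def push_R(ang):
    "blade vertical, y axis along (cos,sin ang)"
    y=np.array([np.cos(np.radians(ang)),np.sin(np.radians(ang)),0]); z=np.array([0,0,1.]); return np.c_[np.cross(y,z),y,z]
''')
E
python3 -m crank '[[[-0.02,0.1,0.17],[0,0,0],0],[[-0.06,0.22,0.39],[0,0,0],0],[[-0.06,0.22,0.39],[0,0,0],0],[[-0.06,0.22,0.39],[0,0,0],0],[[-0.06,0.22,0.39],[0,0,0],0]]'
python3 -c "
from h import *
print(edge_now()[0]); plan(*tool_for([.57,.255,.12],push_R(14)));print(bot.observe()['joint_positions'].round(1))"
```

```text
[ 0.47820427 -0.34954918  0.08356199] [149.37027672  10.44658368   9.18279937] [-0.97173126  2.98667     5.62524938]
t: 7.5
position: [0.467, -0.3098, 0.1535]
tcp_rot: [149.4, 10.4, 9.2]
ft_force: [0.2, -0.4, -1.6]
gripper_width: 0.204
gripper_force: 58.9
[ 0.47762277 -0.34272784  0.09336674]
t 7.5 pos [ 0.467  -0.3098  0.1535] F [ 0.2 -0.4 -1.6] w 0.204
shift units [ 2.54 14.11  0.9 ] turn units [ 4.83  1.26 -0.21]
[-12.6  32.   31.8 125.5  36.3  27.2 -96.1]
```

```bash
python3 -m crank '[[[0.05,0.8,0.25],[0.33,0.084,-0.01],0],[[0.1,0.95,0.25],[0.33,0.084,-0.01],0],[[0.1,0.95,0.2],[0.33,0.084,-0.01],0],[[0.1,0.95,0.2],[0.33,0.084,-0.01],0],[[0.1,0.95,0],[0.33,0.084,-0.01],0]]'
python3 -m crank '[[[0.1,0.95,0],[0.32,0.084,-0.01],0],[[0.1,0.95,0],[0.32,0.084,-0.01],0],[[0.1,0.95,0],[0.32,0.084,-0.01],0],[[0.1,0.95,0],[0.32,0.084,-0.01],0],[[0.1,0.95,0],[0.32,0.084,-0.01],0]]'
python3 -m crank '[[[0.1,0.95,0],[0.32,0.084,-0.01],0],[[0.1,0.95,0],[0.32,0.084,-0.01],0],[[0.1,0.95,0],[0.32,0.084,-0.01],0],[[0.1,0.7,0],[0.32,0.084,-0.01],0],[[0.1,0.5,0],[0.32,0.084,-0.01],0]]'
python3 -c "
from h import *
print(edge_now()[0]); plan(*tool_for([.530,.251,.05],push_R(14)));print(bot.observe()['joint_positions'].round(1))"
```

```text
t: 8.12
position: [0.4852, -0.125, 0.1897]
tcp_rot: [159.9, 11.1, 10.8]
ft_force: [0.9, -0.0, -1.4]
gripper_width: 0.205
gripper_force: 58.9
t: 8.75
position: [0.5046, 0.0647, 0.1892]
tcp_rot: [170.0, 11.8, 12.6]
ft_force: [-0.2, -0.5, -1.2]
gripper_width: 0.209
gripper_force: 58.9
t: 9.38
position: [0.5251, 0.2266, 0.1887]
tcp_rot: [-179.9, 12.0, 14.4]
ft_force: [0.3, -0.1, -1.4]
gripper_width: 0.2
gripper_force: 58.9
[0.52668181 0.22731317 0.11939331]
t 9.375 pos [0.5251 0.2266 0.1887] F [ 0.3 -0.1 -1.4] w 0.2
shift units [ 0.08  0.6  -1.73] turn units [-0.03  0.01 -0.06]
[-29.   29.7   3.7 105.3  -5.1  56.9 -98. ]
```

```bash
python3 -m crank '[[[0.08,0.5,0],[-0.03,0,-0.06],0],[[0,0.1,-0.5],[0,0,0],0],[[0,0,-0.7],[0,0,0],0],[[0,0,0],[0,0,0],0],[[0,0,0],[0,0,0],0]]'
python3 -c "
from h import *
e,RS=edge_now();print(e,RS.round(3).tolist()); plan(*tool_for([.530,.251,.0015],push_R(14)))
im,K,M=cam('wrist');save(im,'w3.png')
print([proj(K,M,e+RS@[x,y,0]).round(0) for x in(0,) for y in(-.06,.06)])
for n,p in dict(A=(.558,.351,.006),B=(.522,.294,.006),C=(.528,.218,.006)).items(): print(n,proj(K,M,p).round(0))
im,K,M=cam('top');
hsv=cv2.cvtColor(im,cv2.COLOR_RGB2HSV)
m=cv2.inRange(hsv,(3,90,60),(18,255,255)); m[:, :155]=0; m[:,235:]=0; m[:200]=0; m[245:]=0
for c in cv2.findContours(m,cv2.RETR_EXTERNAL,cv2.CHAIN_APPROX_NONE)[0]:
    if cv2.contourArea(c)>15:
        (u,v),r=cv2.minEnclosingCircle(c); print('shell',u,v,r,onz(K,M,u,v,.006).round(3))
"
```

```text
t: 10.0
position: [0.5287, 0.2487, 0.1402]
tcp_rot: [179.8, 12.1, 13.9]
ft_force: [0.6, 0.2, -1.1]
gripper_width: 0.203
gripper_force: 58.9
[0.53028693 0.24897089 0.07085816] [[0.241, 0.971, -0.001], [-0.971, 0.241, 0.002], [0.003, 0.0, 1.0]]
t 10.0 pos [0.5287 0.2487 0.1402] F [ 0.6  0.2 -1.1] w 0.203
shift units [-0.01  0.05 -1.73] turn units [0.02 0.01 0.01]
[array([279., 256.]), array([279., 124.])]
A [179. 117.]
B [233. 167.]
C [307. 178.]
shell 213.0 228.5 4.924529075622559 [0.528 0.218 0.006]
shell 193.5 229.0 12.500100135803223 [0.524 0.284 0.006]
```

View pics/w3.png

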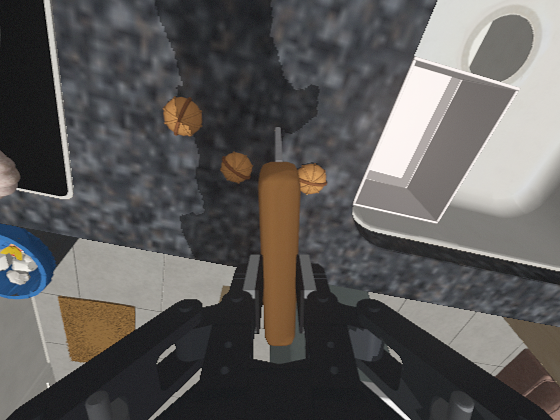

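The wrist view shows shells A (183,117), B (236,167) and C (312,178). The blade drops between B and C, and its far end at (278,127) matches the prediction. Descending.

```bash
python3 -m crank '[[[0,0.05,-0.7],[0,0,0],0],[[0,0,-0.7],[0,0,0],0],[[0,0,-0.2],[0,0,0],0],[[0,0,-0.1],[0,0,0],0],[[0,0,0],[0,0,0],0]]'
python3 -c "
from h import *
e,RS=edge_now();print(e,RS[2].round(3))"
```

```text
t: 10.72
position: [0.5294, 0.2515, 0.0731]
tcp_rot: [179.8, 11.9, 13.9]
ft_force: [0.8, 0.4, -1.0]
gripper_width: 0.202
gripper_force: 58.9
[0.53108503 0.2519225  0.00379013] [0.002 0.003 1.   ]
```

```bash
python3 -m crank '[[[0,0,-0.05],[0,0,0],0],[[0.06,-0.24,0],[0,0,0],0],[[0.09,-0.36,0],[0,0,0],0],[[0.09,-0.36,0],[0,0,0],0],[[0.09,-0.36,0],[0,0,0],0]]'
python3 -m crank '[[[0.09,-0.36,0],[0,0,0],0],[[0.09,-0.36,0],[0,0,0],0],[[0.09,-0.36,0],[0,0,0],0],[[0.09,-0.36,0],[0,0,0],0],[[0.09,-0.36,0],[0,0,0],0]]'
python3 -m crank '[[[0.09,-0.36,0],[0,0,0],0],[[0.09,-0.36,0],[0,0,0],0],[[0,0,0],[0,0,0],0]]'
python3 -c "
from h import *
e,RS=edge_now();print(e,RS[2].round(3),RS[:,1].round(3))
im,K,M=cam('wrist');im2,_,_=cam('top');save(np.hstack([im[:,:430],cv2.resize(im2[180:270,150:300],None,fx=2.3,fy=2.3,interpolation=cv2.INTER_CUBIC)[:420] if 0 else cv2.copyMakeBorder(cv2.resize(im2[180:270,150:300],(360,216),interpolation=cv2.INTER_CUBIC),0,204,0,0,cv2.BORDER_CONSTANT)]),'w4.png')"
```

```text
t: 11.35
position: [0.5424, 0.197, 0.0705]
tcp_rot: [179.8, 12.0, 13.9]
ft_force: [0.3, 0.5, 0.0]
gripper_width: 0.204
gripper_force: 59.1
t: 11.98
position: [0.56, 0.1248, 0.07]
tcp_rot: [179.8, 12.0, 13.9]
ft_force: [-0.2, 0.1, -0.3]
gripper_width: 0.206
gripper_force: 58.9
t: 12.35
position: [0.5676, 0.0953, 0.0703]
tcp_rot: [179.7, 12.0, 13.7]
ft_force: [0.3, -0.0, -1.8]
gripper_width: 0.209
gripper_force: 58.9
[0.56918311 0.09558428 0.0009785 ] [0.003 0.001 1.   ] [0.971 0.238 0.001]
```

View pics/w4.png

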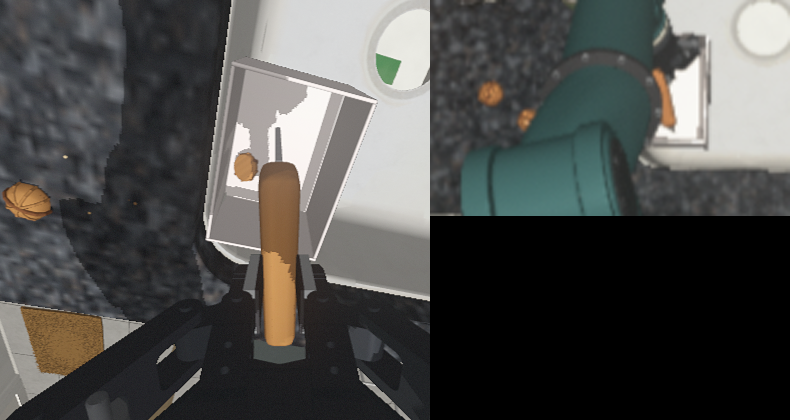

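Shell C lies in the caddy at (245,165), and A and B are still on the worktop. For stroke 2 I'll lift over and go behind A.

```bash
python3 -m crank '[[[0,0,0.6],[0,0,0],0],[[-0.05,0.3,0.7],[0,0,0],0],[[-0.12,0.8,0.3],[0,0,0],0],[[-0.15,0.9,0],[0,0,0],0],[[-0.15,0.9,0],[0,0,0],0]]'
python3 -m crank '[[[-0.15,0.9,0],[0,0,0],0],[[-0.15,0.9,0],[0,0,0],0],[[-0.15,0.9,0],[0,0,0],0],[[-0.15,0.9,0],[0,0,0],0],[[0,0.57,0],[0,0,0],0]]'
python3 -m crank '[[[0,0,0],[0,0,0],0],[[0,0,0],[0,0,0],0]]'
python3 -c "
from h import *
e,RS=edge_now();print(e); plan(*tool_for([.526,.3785,.0015],push_R(14)))
im,K,M=cam('wrist')
hsv=cv2.cvtColor(im,cv2.COLOR_RGB2HSV)
m=cv2.inRange(hsv,(3,90,60),(18,255,255))
for c in cv2.findContours(m,cv2.RETR_EXTERNAL,cv2.CHAIN_APPROX_NONE)[0]:
    if cv2.contourArea(c)>150:
        (u,v),r=cv2.minEnclosingCircle(c); print('blob',u,v,r,onz(K,M,u,v,.006).round(3))
"
```

```text
t: 13.08
position: [0.5477, 0.216, 0.1346]
tcp_rot: [179.9, 12.0, 14.0]
ft_force: [-0.5, -0.3, -2.4]
gripper_width: 0.206
gripper_force: 58.9
t: 13.7
position: [0.5223, 0.384, 0.1342]
tcp_rot: [179.9, 12.1, 14.2]
ft_force: [0.6, -0.1, -1.6]
gripper_width: 0.207
gripper_force: 58.9
t: 13.95
position: [0.525, 0.3782, 0.1341]
tcp_rot: [179.7, 12.0, 13.8]
ft_force: [1.2, -0.4, -2.0]
gripper_width: 0.205
gripper_force: 58.9
[0.52663218 0.37834426 0.06480458]
t 13.95 pos [0.525  0.3782 0.1341] F [ 1.2 -0.4 -2. ] w 0.205
shift units [-0.01 -0.   -1.58] turn units [0.04 0.02 0.02]
blob 116.32193756103516 325.8176574707031 42.35469436645508 [0.252 0.542 0.006]
blob 358.9779052734375 194.6464080810547 16.035228729248047 [0.521 0.291 0.006]
blob 279.0 253.32513427734375 91.87109375 [0.427 0.353 0.006]
blob 318.38275146484375 147.4363555908203 19.912857055664062 [0.559 0.347 0.006]
blob 546.5 17.5 20.408430099487305 [0.701 0.206 0.006]
blob 94.0 61.5 61.89719009399414 [0.585 0.549 0.006]
```

```bash
python3 -m crank '[[[0,0,-0.7],[0,0,0],0],[[0,0,-0.6],[0.02,0,0],0],[[0,0,-0.2],[0,0,0],0],[[0,0,-0.07],[0,0,0],0],[[0,0,0],[0,0,0],0]]'
python3 -m crank '[[[0.05,-0.2,0],[0,0,0],0],[[0.1,-0.4,0],[0,0,0],0],[[0.1,-0.4,0],[0,0,0],0],[[0.1,-0.4,0],[0,0,0],0],[[0.1,-0.4,0],[0,0,0],0]]'
python3 -c "
from h import *
e,RS=edge_now();print(e,RS[2].round(3),RS[:,1].round(3))"
```

```text
t: 14.62
position: [0.525, 0.3804, 0.0722]
tcp_rot: [180.0, 11.9, 13.9]
ft_force: [1.1, 0.0, -1.8]
gripper_width: 0.201
gripper_force: 58.9
t: 15.25
position: [0.5428, 0.3068, 0.0716]
tcp_rot: [179.9, 12.0, 13.9]
ft_force: [-0.6, -0.1, -1.1]
gripper_width: 0.204
gripper_force: 58.9
[0.54442229 0.30725292 0.00226636] [0.    0.002 1.   ] [0.971 0.24  0.002]
```

```bash
python3 -m crank '[[[0.1,-0.4,0],[0,0,0],0],[[0.1,-0.4,0],[0,0,0],0],[[0.1,-0.4,0],[0,0,0],0],[[0.1,-0.4,0],[0,0,0],0],[[0.1,-0.4,0],[0,0,0],0]]'
python3 -m crank '[[[0.1,-0.4,0],[0,0,0],0],[[0.1,-0.4,0],[0,0,0],0],[[0.1,-0.4,0],[0,0,0],0],[[0.1,-0.4,0],[0,0,0],0],[[0.1,-0.4,0],[0,0,0],0]]'
python3 -m crank '[[[0.1,-0.4,0],[0,0,0],0],[[0.05,-0.4,0],[0,0,0],0],[[0.05,-0.4,0],[0,0,0],0],[[0,0,0],[0,0,0],0]]'
python3 -c "
from h import *
e,RS=edge_now();print(e,RS[2].round(3),RS[:,1].round(3))
im,K,M=cam('wrist');save(im,'w5.png')"
```

```text
t: 15.88
position: [0.5626, 0.2274, 0.0715]
tcp_rot: [179.9, 12.0, 14.0]
ft_force: [-0.5, -0.5, -1.7]
gripper_width: 0.204
gripper_force: 58.9
t: 16.5
position: [0.5827, 0.1473, 0.0715]
tcp_rot: [179.9, 12.0, 13.9]
ft_force: [0.2, -0.1, -1.3]
gripper_width: 0.208
gripper_force: 58.9
t: 17.0
position: [0.5905, 0.0979, 0.0716]
tcp_rot: [179.9, 12.0, 13.8]
ft_force: [-0.5, 0.4, -2.2]
gripper_width: 0.205
gripper_force: 58.9
[0.59208742 0.0982729  0.00225207] [0.001 0.001 1.   ] [0.971 0.238 0.001]
```

View pics/w5.png

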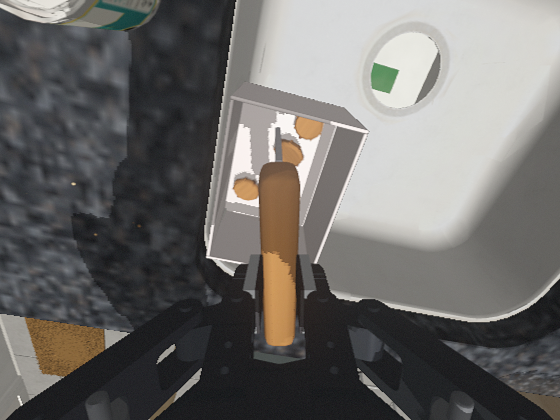

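All three shells lie in the caddy, at (308,127), (290,152) and (246,188). Now I'll return the scraper.

```bash
python3 -m crank '[[[0,0,0.7],[0,0,0],0],[[0,0,0.7],[0,0,0],0],[[-0.05,-0.3,0.7],[0,0,0],0],[[-0.1,-0.6,0.5],[0,0,0],0],[[0,0,0],[0,0,0],0]]'
python3 -c "
from h import *
plan(Gp+.09*Rs[:,2],GR)"
```

```text
t: 17.68
position: [0.5849, 0.061, 0.177]
tcp_rot: [179.8, 11.9, 13.7]
ft_force: [0.5, -0.0, -2.1]
gripper_width: 0.208
gripper_force: 58.9
t 17.675 pos [0.5849 0.061  0.177 ] F [ 0.5 -0.  -2.1] w 0.208
shift units [-2.96 -9.18 -0.39] turn units [-4.83 -1.21  0.25]
```

```bash
python3 -m crank '[[[-0.25,-0.6,0],[-0.4,-0.1,0.02],0],[[-0.25,-0.78,0],[-0.4,-0.1,0.02],0],[[-0.25,-0.78,0],[-0.4,-0.1,0.02],0],[[-0.25,-0.78,0],[-0.4,-0.1,0.02],0],[[-0.25,-0.78,0],[-0.4,-0.1,0.02],0]]'
python3 -m crank '[[[-0.25,-0.78,0],[-0.4,-0.1,0.02],0],[[-0.25,-0.78,0],[-0.4,-0.1,0.02],0],[[-0.25,-0.78,0],[-0.4,-0.1,0.02],0],[[-0.25,-0.78,0],[-0.4,-0.1,0.02],0],[[-0.25,-0.78,0],[-0.4,-0.1,0.02],0]]'
python3 -m crank '[[[-0.25,-0.78,0],[-0.4,-0.1,0.02],0],[[-0.2,-0.75,0],[-0.4,-0.1,0.02],0],[[0,0,0],[0,0,0],0],[[0,0,0],[0,0,0],0]]'
python3 -c "
from h import *
plan(Gp+.09*Rs[:,2],GR)"
```

```text
t: 18.3
position: [0.5333, -0.0846, 0.1744]
tcp_rot: [167.3, 11.8, 12.0]
ft_force: [0.1, 0.1, -1.5]
gripper_width: 0.204
gripper_force: 59.0
t: 18.92
position: [0.4836, -0.2403, 0.1744]
tcp_rot: [154.7, 11.2, 10.1]
ft_force: [-0.3, -0.4, -1.6]
gripper_width: 0.205
gripper_force: 59.0
t: 19.42
position: [0.4669, -0.3003, 0.1747]
tcp_rot: [149.8, 10.7, 9.4]
ft_force: [0.7, 0.5, -1.8]
gripper_width: 0.204
gripper_force: 59.0
t 19.425 pos [ 0.4669 -0.3003  0.1747] F [ 0.7  0.5 -1.8] w 0.204
shift units [-0.01 -0.15 -0.33] turn units [-0.06 -0.06 -0.03]
```

```bash
python3 -m crank '[[[0,-0.18,-0.31],[-0.06,-0.06,-0.03],0],[[0,0,0],[0,0,0],0],[[0,0,0],[0,0,0],0]]'
python3 -m crank '[[[0.06,-0.23,-0.41],[0,0,0],0],[[0.06,-0.23,-0.41],[0,0,0],0],[[0.06,-0.23,-0.4],[0,0,0],0],[[0.06,-0.22,-0.4],[0,0,0],0],[[0,0,0],[0,0,0],0]]'
python3 -c "
from h import *
plan(Gp,GR); print(((bot.observe()['position']-Gp)@Rs*1000).round(1))"
```

```text
t: 19.8
position: [0.467, -0.308, 0.1631]
tcp_rot: [149.3, 10.4, 9.1]
ft_force: [-0.1, 0.3, -1.0]
gripper_width: 0.206
gripper_force: 59.0
t: 20.42
position: [0.4761, -0.3451, 0.0978]
tcp_rot: [149.3, 10.5, 9.1]
ft_force: [0.6, -0.1, -1.7]
gripper_width: 0.209
gripper_force: 59.0
t 20.425 pos [ 0.4761 -0.3451  0.0978] F [ 0.6 -0.1 -1.7] w 0.209
shift units [ 0.05 -0.11 -0.36] turn units [ 0.02 -0.    0.01]
[ 2.9 -0.8 14.8]
```

```bash
python3 -m crank '[[[0.02,-0.04,-0.12],[0,0,0],0],[[0.02,-0.04,-0.12],[0,0,0],0],[[0.01,-0.03,-0.09],[0,0,0],0],[[0,0,0],[0,0,0],0]]'
python3 -c "
from h import *
plan(Gp,GR); print(((bot.observe()['position']-Gp)@Rs*1000).round(1))"
```

```text
t: 20.92
position: [0.4779, -0.3495, 0.085]
tcp_rot: [149.3, 10.4, 9.1]
ft_force: [0.4, -0.7, -1.4]
gripper_width: 0.206
gripper_force: 59.0
t 20.925 pos [ 0.4779 -0.3495  0.085 ] F [ 0.4 -0.7 -1.4] w 0.206
shift units [ 0.01 -0.   -0.04] turn units [0.02 0.   0.01]
[ 0.6 -0.3  1.3]
```

```bash
python3 -m crank '[[[0.01,-0.01,-0.03],[0,0,0],0],[[0,0,0],[0,0,0],0],[[0,0,0],[0,0,0],0.3],[[0,0,0],[0,0,0],0.5],[[0,0,0],[0,0,0],0.7]]'
python3 -m crank '[[[0,0,0],[0,0,0],0.7],[[0,0,0],[0,0,0],0.7],[[0,0,0],[0,0,0],0.7]]'
python3 -c "
from h import *
im,K,M=cam('wrist');save(im,'w6.png')"
```

```text
t: 21.55
position: [0.4784, -0.3501, 0.0841]
tcp_rot: [149.2, 10.4, 9.1]
ft_force: [-0.7, -0.5, -0.2]
gripper_width: 0.688
gripper_force: 0.0
t: 21.92
position: [0.4783, -0.3499, 0.0839]
tcp_rot: [149.3, 10.4, 9.1]
ft_force: [0.4, -0.2, -0.1]
gripper_width: 0.696
gripper_force: 0.0
```

View pics/w6.png

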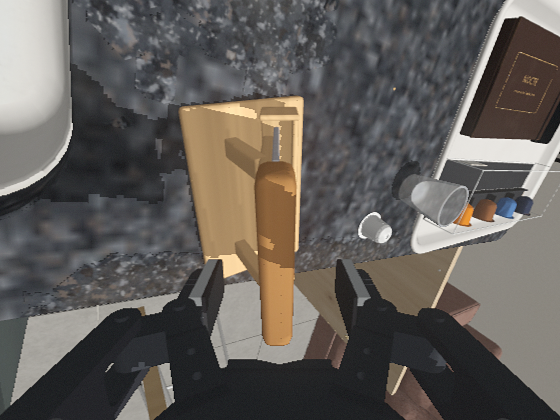

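The view matches the one before the grasp, so the scraper is seated. I'll retreat along the tool axis and check.

```bash
python3 -c "
from h import *
print((-.09*GR[:,2]/.04).round(2))"
python3 -m crank '[[[0.02,0.2,0.33],[0,0,0],0.7],[[0.03,0.29,0.47],[0,0,0],0.7],[[0.03,0.29,0.47],[0,0,0],0.7],[[0.03,0.29,0.47],[0,0,0],0.7],[[0,0.3,0.5],[0,0,0],0.7]]'
python3 -m crank '[[[0,0.6,0.5],[0,0,0],0.7],[[0,0.8,0.3],[0,0,0],0.7],[[0,0.8,0],[0,0,0],0.7],[[0,0.5,0],[0,0,0],0.7],[[0,0,0],[0,0,0],0.7]]'
python3 -c "
from h import *
im,K,M=cam('scene');d=np.load('scene1.npz')
a=[cv2.resize(x[230:320,285:365],(320,360),interpolation=cv2.INTER_CUBIC) for x in(d['im'],im)]
b=cv2.resize(im[150:260,180:300],(393,360))[:,:160] if 0 else np.zeros((360,4,3),np.uint8)
save(np.hstack([a[0],b,a[1]]),'end.png')
m=cv2.absdiff(d['im'],im)[230:320,285:365].max(2)>60; print('diff px',m.sum(),bot.observe()['t'])"
```

```text
[0.16 1.19 1.9 ]
t: 22.6
position: [0.4829, -0.2943, 0.1749]
tcp_rot: [149.3, 10.4, 9.1]
ft_force: [0.1, 0.3, 0.3]
gripper_width: 0.703
gripper_force: 0.0
t: 23.22
position: [0.4832, -0.1856, 0.2056]
tcp_rot: [149.3, 10.4, 9.3]
ft_force: [-1.1, -0.7, 0.9]
gripper_width: 0.7
gripper_force: 0.0
diff px 2 23.275
```

View pics/end.png

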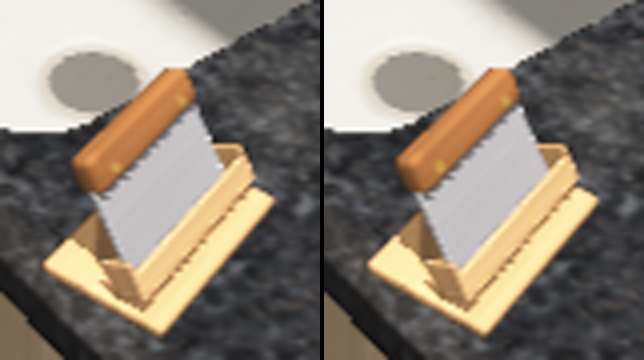

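The before (left) and after (right) views are identical apart from 2 pixels, so the scraper is back as it was. Handing in.

```bash
python3 -c "
from workcell import bot
print(bot.finish_job())"
```

```text
the job is handed in; nothing more can be done
None
```

All three walnut shells are in the caddy, the scraper is back on its rest as it was, and the job was handed in at about 23 s; I did not re-measure the bystanders, but the arm's path kept clear of them.

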